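# Weigh out and rig the damper arm's trim weights

### The arm

A 7-joint arm with a two-finger parallel gripper is mounted at the origin on the work surface. World frame = base frame: x ahead of the robot, y to its left, z up, the work surface at z = 0. Lengths are in m, angles in rad, forces in N, time in s.
With the tool pointing down it reaches from about 0.35 to 0.9 m from the base axis. Payload 8.1 kg.
Tool frame: the origin (TCP) lies midway between the tips of the shut fingers; the grasp point (between the pads) lies arm.grasp_offset behind it (arm.grasp_offset is the distance from the TCP to the grasp point, in m); z points along the fingers, y is the line along which they close (so a half turn about z gives the same grasp; the last joint's range is limited). The gripper opens to 92 mm and grips with 3 to 60 N. Pads are 19 mm wide; open, the fingers measure 130 mm over their backs; the gripper's body (75 mm by 190 mm) begins 47 mm behind the grasp point.
Start: joints at [1.221, 0.434, 0.025, 1.573, -0.012, 1.134, -0.075], TCP at [0.153, -0.606, 0.227] pointing down, gripper open.
Joint ranges: [-2.62, 2.62], [-0.44, 2.09], [-1.27, 1.32], [0.08, 2.57], [-1.32, 4.46], [0.12, 2], [-2.74, 2.74]. Speed limits (rad/s): [2.22, 2.22, 3.01, 3.01, 3.14, 3.14, 3.14].

### API

Orientations are given as a rotation vector (axis times angle).
In Python, from cell import observe, imaging, arm gives the robot as it stands.
- The arm moves only by the tool apply_moves, never from a script. Its argument "commands" is a list of rows, each a list of 5 numbers: the opening in per cent of the stroke, from 0 (shut) to 100 (fully open), then the shift along the world's x, y, z in units of 0.06 m (1.0 is 0.06 m), then the turn about the world's z in units of 0.5 rad (1.0 is 0.5 rad). A call has 1 to 12 rows; each row shifts and turns the commanded pose from where the row before left it; what a row does not reach is not made up. A row lasts 1/8 s, in which the tool goes at most 62.5 mm and 10.7 degrees, less where a joint would pass 70% of its speed; a pose out of reach is approached as far as the arm can. A call with a number of a shift or a turn outside -1 to 1 is refused whole. A call with a gripper value outside its range is refused whole. The fingers move at their own pace and stop on an object; "newtons" is the grip in N (left out, the last holds). Time passes only in rows, so rows that do not move let the fingers close. It gives the time, the measured TCP pose, the force, the opening and the grip force at its end, in the units of the state.
- observe(): the state, without advancing time (a new reading comes with each control period).
- imaging.get_image(name): name is "scene" or "side" or "wrist"; returns (picture, depth): 420x560x3 uint8, red, green, blue; 420x560 float32, m along the optical axis (not along the pixel's ray), 0 where there is no reading.
- imaging.camera_params(name): a dict with "camera_matrix" (3x3 intrinsics, pixels), "origin" and "rotation" of the camera in the world; the wrist camera has in their place "tool_from_camera" (4x4, takes a point from camera to tool coordinates, whose origin is the TCP and whose axes are the flange's). Camera axes: x right, y up, looking along -z (the intrinsics and any distortion apply to the point x, -y, -z); pixel columns grow to the right and rows downward; lengths in m; the calibration is good to about 2 mm. The wrist camera is an equidistant fisheye: a pixel r from the principal point sees the ray r / f radians off the axis. A picture is of the moment at which its call begins: read the wrist's pose just before it. camera_params takes no time and is no camera call.
- arm.sign_off(): hands the job in; it is judged then, once.
The state is a dict: "clock": time; "joints": joint angles; "dq": joint speeds; "joint_efforts": joint torques, N m; "position": TCP position; "ee_rot": TCP orientation; "force": force on the tool from outside, world axes, zero at the start; "ft_torque": the same for the moment, N m; "width": opening from 0.0 (shut) to 1.0 (fully open); "gripper_force": force on a finger pad.
Only numpy, scipy, OpenCV 4.12 (cv2) and the standard library are available. Lean on these libraries where they do the work, as an engineer would, in place of code of your own. Each camera call takes 0.05 s, during which the arm holds its last target. There are 200 camera calls.

### The job

Weigh out the load for the boiler's damper arm on the dial scale: put every wide weight on the pan and add narrow ones, one at a time, until the pointer rests in the green zone with your hand off. Then thread just that load onto the horizontal rod, all wide weights first (nearest the flange) and the narrow ones outside them, and push the red cap fully home on the rod's end. Leave the narrow weights you did not need standing on the black mat, the pan empty, and everything else where it is.

Things in the scene. Friction and masses are not known exactly. Their poses are not given: they have to be found in the camera images.
- rod_root (a point): Fixed blue stand with a level steel rod, 14 mm thick, running 175 mm out of a dark flange (56 x 56 mm), 105 mm above the table; its last 10 mm taper to 8 mm. This point: the rod's axis at the flange's face; x runs along the rod to its free end, z up. The post behind the flange is 140 mm high. A hung weight's origin lies 35 mm below the axis.
- rod_tip (a point): The free end of the rod, on its axis; same axes as rod_root, x pointing out of the rod's end.
- rod (a joint): How far the whole rod has sagged on its stiff spring under what hangs on it: 0.003 m per kg, 0 when bare.
- pan: Shallow aluminium pan of the fixed grey dial scale: 116 mm (x) by 196 mm (y) outside, floor and walls 4 mm thick, 12 mm high. Origin: centre of its underside, 67 mm above the table when empty; it sinks 13.3 mm per kg. The dial lies face up, 112 mm towards the pan's +x, lower than the pan.
- pointer (a joint): Black pointer of the scale's round white dial: 2.8 rad per kg, 0 when the pan is empty, turning clockwise. The green zone runs from 1.96 to 2.66 rad (0.70 to 0.95 kg), red beyond it.
- mat: Thin black rubber mat, 350 mm (x) by 230 mm (y), 4 mm thick, fixed, on which the weights stand at the start. Origin: centre of its underside.
- cap: Red plastic end cap for the rod, 80 g: 46 mm long (x), 46 wide (y), 50 high. A blind square hole of 20 x 20 mm, 32 mm deep, opens in its -x face, centred 25 mm above its underside; the closed +x end bears a white disc. Origin: centre of the underside. Grip across y. Fully home, its origin lies 9 mm short of rod_tip and 28 mm below the rod's axis.
- wide1: Wide dark grey cast alloy weight with a blue spot on top, about 300 g (each differs by up to a tenth): 40 mm thick (x), 50 mm wide (y), 60 mm high, standing. A square through hole of 24 x 24 mm runs along x, centred 30 mm above its underside. Origin: centre of the underside. Grip it across the width (y). May be absent (None).
- wide2: Wide dark grey cast alloy weight with a blue spot on top, about 300 g (each differs by up to a tenth): 40 mm thick (x), 50 mm wide (y), 60 mm high, standing. A square through hole of 24 x 24 mm runs along x, centred 30 mm above its underside. Origin: centre of the underside. Grip it across the width (y). May be absent (None).
- nar1: Narrow brass-coloured cast alloy weight with a white spot on top, about 200 g (each differs by up to a tenth): 28 mm thick (x), 50 mm wide (y), 60 mm high, standing. A square through hole of 24 x 24 mm runs along x, centred 30 mm above its underside. Origin: centre of the underside. Grip it across the width (y). May be absent (None).
- nar2: Narrow brass-coloured cast alloy weight with a white spot on top, about 200 g (each differs by up to a tenth): 28 mm thick (x), 50 mm wide (y), 60 mm high, standing. A square through hole of 24 x 24 mm runs along x, centred 30 mm above its underside. Origin: centre of the underside. Grip it across the width (y). May be absent (None).
- nar3: Narrow brass-coloured cast alloy weight with a white spot on top, about 200 g (each differs by up to a tenth): 28 mm thick (x), 50 mm wide (y), 60 mm high, standing. A square through hole of 24 x 24 mm runs along x, centred 30 mm above its underside. Origin: centre of the underside. Grip it across the width (y). May be absent (None).
- nar4: Narrow brass-coloured cast alloy weight with a white spot on top, about 200 g (each differs by up to a tenth): 28 mm thick (x), 50 mm wide (y), 60 mm high, standing. A square through hole of 24 x 24 mm runs along x, centred 30 mm above its underside. Origin: centre of the underside. Grip it across the width (y). May be absent (None).
- nar5: Narrow brass-coloured cast alloy weight with a white spot on top, about 200 g (each differs by up to a tenth): 28 mm thick (x), 50 mm wide (y), 60 mm high, standing. A square through hole of 24 x 24 mm runs along x, centred 30 mm above its underside. Origin: centre of the underside. Grip it across the width (y). May be absent (None).
- coaster: Blue ceramic coaster, 96 mm across, 8 mm thick. Bystander; origin centre of underside.
- driver1: Yellow handled screwdriver lying down. Bystander.
- driver2: Smaller yellow handled screwdriver lying down. Bystander.
- basin_wrench: Chrome basin wrench, 260 mm long, lying down. Bystander.
There are look-alikes about, which are no part of the job. Leave any pink look-alike of the nar5 alone.

How it is judged:
By the outcome, as a careful person would: the job done as asked, in the order asked, and still so for the second after the job is handed in, with the robot touching nothing.
Of wide1, wide2 only 1 to 2 are there at a start; the rules pass over those that are not, and their reading is None.
Of nar1, nar2, nar3, nar4, nar5 only 3 to 5 are there at a start; the rules pass over those that are not, and their reading is None.
At some moment in a run one of cap may be knocked a few centimetres aside while the robot is not near it.
It also fails if it takes over 210 s, if anything falls off the work surface, if the arm or the gripper's body presses on something with over 40 N, if the wrist force passes 120 N, or if a joint passes its speed limit or range.

## Working session

There is one attempt and no reset: what is moved stays moved. The work goes in short steps, Python scripts to look and compute and a tool call to move; the robot and the scene stay as the last step left them, time stands still between calls to the robot, and variables do not carry over. Pictures are saved under pics/ and viewed, at most 14 in all, crops included, and the job is handed in when it is done.

Besides the shell and the picture viewer there is one more tool, called after ">>>" by a JSON object that holds its "api" and its "payload", one argument or row to a line. apply_moves: Moves the arm, as the interface text tells. Its arguments: {"type":"object","properties":{"commands":{"type":"array"},"newtons":{"type":"number"}},"required":["commands"]}

```bash
mkdir -p pics; cat > h.py <<'E'
import numpy as np, cv2
from cell import observe, imaging, arm
from scipy.spatial.transform import Rotation as R
def snap(n,f):
    im,d=imaging.get_image(n); cv2.imwrite(f'pics/{f}.png',im[:,:,::-1]); np.savez(f'pics/{f}.npz',im=im,d=d); return im,d
def cloud(n,d):
    p=imaging.camera_params(n);K=np.array(p['camera_matrix']);v,u=np.mgrid[:d.shape[0],:d.shape[1]]
    c=np.stack([(u-K[0,2])/K[0,0]*d,-(v-K[1,2])/K[1,1]*d,-d],-1)
    r=np.array(p['rotation']); r=r if r.shape==(3,3) else R.from_rotvec(r).as_matrix()
    return c@r.T+np.array(p['origin'])
E
python3 - <<'E'
from h import *
print(observe(),arm.grasp_offset)
for n in('scene','side'):
    p=imaging.camera_params(n);print(p)
    im,d=snap(n,n+'0')
print(imaging.camera_params('wrist'))
E
```

```text
{'clock': 0.0, 'joints': array([ 1.22137555,  0.43519104,  0.02495174,  1.57412081, -0.01160364,
        1.13398924, -0.07508271]), 'dq': array([ 0.00042848,  0.00082648,  0.00050325,  0.00113475,  0.00081535,
       -0.00018887,  0.00016044]), 'joint_efforts': array([-9.40286809e-04, -6.67860103e+01,  9.84364562e-01, -3.14469230e+01,
       -6.06269413e-02,  4.26395237e-02,  9.55067731e-05]), 'position': array([ 0.15253058, -0.60556352,  0.2259554 ]), 'ee_rot': array([-3.11618750e+00, -3.86478775e-01,  5.02394897e-04]), 'force': array([ 0.1272023 , -0.43273697,  0.83968032]), 'ft_torque': array([ 0.00234306,  0.05534528, -0.02773405]), 'gripper_force': 0.0, 'width': 0.9992434399810725} 0.0188
{'camera_matrix': array([[503.96497832,   0.        , 279.31518036],
       [  0.        , 503.96497832, 214.07997029],
       [  0.        ,   0.        ,   1.        ]]), 'origin': array([1.22400649, 0.19313816, 1.20774811]), 'rotation': array([0.39956659, 0.4950793 , 1.78646579])}
{'camera_matrix': array([[534.91404434,   0.        , 271.96979965],
       [  0.        , 534.91404434, 204.02179872],
       [  0.        ,   0.        ,   1.        ]]), 'origin': array([-0.07919627,  0.98819114,  1.25354173]), 'rotation': array([ 0.31920432, -0.99956937, -2.37253993])}
{'camera_matrix': array([[325.1922621 ,   0.        , 274.89338344],
       [  0.        , 325.1922621 , 213.31246931],
       [  0.        ,   0.        ,   1.        ]]), 'tool_from_camera': array([[ 8.53883456e-04,  9.65661246e-01,  2.59803057e-01,
         6.85569473e-02],
       [ 9.99999143e-01, -1.08232677e-03,  7.36243428e-04,
        -5.83542004e-04],
       [ 9.92153550e-04,  2.59802206e-01, -9.65661343e-01,
        -1.56360010e-01],
       [ 0.00000000e+00,  0.00000000e+00,  0.00000000e+00,
         1.00000000e+00]])}
```

View pics/scene0.png

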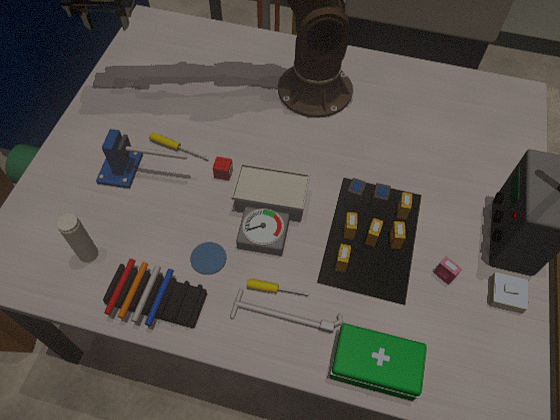

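View pics/side0.png

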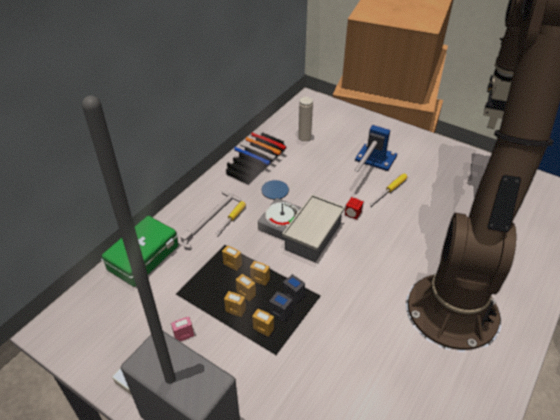

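Scene: wides at (357,186) and (382,191). Narrows at (405,203), (351,222), (375,232), (399,234), (344,257). The pink look-alike (448,269) is off the mat. Cap at (222,167), rod at (120–187,155), pan at (270,190), dial at (263,227). The next step is to measure from the depth images.

```bash
python3 - <<'E'
from h import *
S={n:(np.load(f'pics/{n}0.npz')['im'],cloud(n,np.load(f'pics/{n}0.npz')['d'])) for n in('scene','side')}
for n,pts in(('scene',dict(table=(200,330),mat=(370,280),w1=(357,186),w2=(382,191),n1=(405,200),n2=(351,218),n3=(376,228),n4=(399,230),n5=(344,252),cap=(222,162),pan=(270,190),post=(112,140),rod=(160,155),tip=(185,157),dial=(263,227))),):
    for k,(u,v) in pts.items(): print(k,S[n][1][v,u].round(3))
# top faces: points within height band, component split, minAreaRect
def comps(P,zlo,zhi,box):
    m=(P[...,2]>zlo)&(P[...,2]<zhi)&(P[...,0]>box[0])&(P[...,0]<box[1])&(P[...,1]>box[2])&(P[...,1]<box[3])
    n,l=cv2.connectedComponents(m.astype(np.uint8),connectivity=4)
    for i in range(1,n):
        q=P[l==i]
        if len(q)<25: continue
        r=cv2.minAreaRect((q[:,:2]*1000).astype(np.float32)); v,u=np.where(l==i)
        print('  px',u.mean().round(),v.mean().round(),len(q),'c',np.round(r[0],1),'s',np.round(r[1],1),'a',round(r[2],1),'z',np.median(q[:,2]).round(4))
for n in S:
    P=S[n][1]; q=P[...]; 
    print(n,'mat tops'); comps(P,.059,.071,(0.2,.9,-.1,.5))
    print(n,'cap'); comps(P,.044,.055,(.1,.6,-.5,0))
E
```

```text
table [ 0.876 -0.085 -0.004]
mat [0.634 0.297 0.003]
w1 [0.392 0.209 0.062]
w2 [0.394 0.278 0.067]
n1 [0.404 0.343 0.064]
n2 [0.503 0.212 0.069]
n3 [0.516 0.281 0.069]
n4 [0.502 0.341 0.064]
n5 [0.605 0.214 0.064]
cap [ 0.407 -0.181  0.052]
pan [ 0.478 -0.018  0.073]
post [ 0.48  -0.463  0.14 ]
rod [ 0.472 -0.333  0.111]
tip [ 0.46  -0.265  0.11 ]
dial [ 0.585 -0.007  0.055]
scene mat tops
  px 257.0 184.0 400 c [465.1 -59.6] s [ 77.  115.1] a 85.6 z 0.069
  px 293.0 181.0 141 c [427.5  32.7] s [83.  41.2] a 88.2 z 0.0692
  px 276.0 183.0 62 c [445.4  -6.5] s [35.7 39.4] a 64.0 z 0.0692
  px 357.0 187.0 218 c [396.9 207.8] s [40.4 52.2] a 83.0 z 0.0633
  px 382.0 192.0 225 c [392.9 278.1] s [54.3 40. ] a 1.3 z 0.0634
  px 291.0 195.0 193 c [479.   43.5] s [59.5 63.4] a 1.5 z 0.0691
  px 275.0 194.0 75 c [485.1  -3. ] s [33.6 52.5] a 89.7 z 0.0692
  px 406.0 201.0 162 c [403.8 347.1] s [53.2 28.9] a 5.8 z 0.0635
  px 352.0 221.0 170 c [506.7 215.3] s [51.9 27.8] a 7.1 z 0.0639
  px 375.0 228.0 178 c [510.5 279.8] s [27.9 51.8] a 83.3 z 0.0637
  px 399.0 230.0 190 c [501.8 342.2] s [53
[... 950 characters left out ...]
[54.7 33.6] a 3.0 z 0.0632
  px 114.0 265.0 65 c [856.9 441.6] s [86.   7.8] a 0.5 z 0.0669
  px 259.0 267.0 138 c [504.8 214.9] s [51.  30.7] a 11.6 z 0.0635
  px 245.0 282.0 152 c [508.9 279.1] s [31.6 52.4] a 81.0 z 0.0636
  px 293.0 283.0 213 c [393.8 207. ] s [44.2 50.9] a 81.4 z 0.0632
  px 234.0 298.0 161 c [499.3 341.2] s [51.6 30.6] a 11.9 z 0.0634
  px 280.0 301.0 232 c [390.9 277.8] s [50.9 42.5] a 2.3 z 0.0636
  px 262.0 317.0 185 c [401.3 345.9] s [51.  30.7] a 3.3 z 0.063
side cap
  px 378.0 153.0 30 c [ 463.1 -460. ] s [44.7 12.3] a 0.6 z 0.0494
  px 354.0 204.0 143 c [ 409.8 -180. ] s [45.3 54.2] a 5.4 z 0.0492
  px 288.0 211.0 237 c [570.6 -32.8] s [61.9 71.5] a 6.8 z 0.0487
```

```bash
python3 - <<'E'
from h import *
for n in('scene','side'):
    P=cloud(n,np.load(f'pics/{n}0.npz')['d'])
    x,y,z=P[...,0],P[...,1],P[...,2]
    m=(z>.095)&(z<.12)&(x>.40)&(x<.55)&(y>-.42)&(y<-.24)
    q=P[m]; c=np.polyfit(q[:,1],q[:,0],1); zc=np.polyfit(q[:,1],q[:,2],1)
    top=q[q[:,2]>np.percentile(q[:,2],60)]
    print(n,'rod',len(q),'x=',c.round(4),'x@-.27',np.polyval(c,-.27).round(4),'x@-.4',np.polyval(c,-.4).round(4),'ymax',np.sort(q[:,1])[-6:].round(4),'z pct',np.percentile(q[:,2],[5,50,90,98]).round(4),'z@tip/root',np.polyval(zc,[-.27,-.4]).round(4))
    for b in np.arange(-.42,-.25,.02):
        s=q[(q[:,1]>b)&(q[:,1]<b+.02)]
        if len(s)>4: print('   y',round(b+.01,3),'x min/max',s[:,0].min().round(4),s[:,0].max().round(4),'ztop',np.percentile(s[:,2],90).round(4))
    m=(z>.085)&(z<.15)&(x>.40)&(x<.56)&(y>-.52)&(y<-.40); q=P[m]
    print('flange y hist',np.histogram(q[:,1],bins=np.arange(-.52,-.395,.01))[0])
    f=q[(abs(q[:,0]-.478)>.01)|(q[:,2]>.12)]; print('post top',np.median(q[q[:,2]>.136],0).round(4), 'ymax face', np.percentile(f[:,1],[80,90,95,98]).round(4),'x rng',np.percentile(f[:,0],[2,98]).round(4))
    m=(z>.060)&(z<.09)&(x>.38)&(x<.56)&(y>-.15)&(y<.12); q=P[m]
    r=cv2.minAreaRect((q[:,:2]*1000).astype(np.float32)); print('pan',r,'z',np.percentile(q[:,2],[10,50,90,98]).round(4))
E
```

```text
scene rod 291 x= [-0.0996  0.4318] x@-.27 0.4587 x@-.4 0.4717 ymax [-0.2643 -0.2635 -0.263  -0.2617 -0.2608 -0.2607] z pct [0.1023 0.109  0.1132 0.1155] z@tip/root [0.1087 0.1087]
   y -0.41 x min/max 0.4633 0.4803 ztop 0.1132
   y -0.39 x min/max 0.462 0.4774 ztop 0.1122
   y -0.37 x min/max 0.4616 0.4756 ztop 0.1125
   y -0.35 x min/max 0.4601 0.4728 ztop 0.1123
   y -0.33 x min/max 0.454 0.4723 ztop 0.112
   y -0.31 x min/max 0.4549 0.4684 ztop 0.115
   y -0.29 x min/max 0.4497 0.4681 ztop 0.1143
   y -0.27 x min/max 0.4504 0.4638 ztop 0.1113
flange y hist [  0   0   0  34 106 121 186  37 176  18  20  17]
post top [ 0.4791 -0.4684  0.1389] ymax face [-0.4377 -0.4345 -0.4324 -0.4313] x rng [0.4455 0.5121]
pan ((466.6318054199219, -18.63086700439453), (121.40487670898438, 196.73480224609375), 4.538588047027588) z [0.0675 0.0711 0.0771 0.0809]
side rod 136 x= [-0.0972  0.4283] x@-.27 0.4545 x@-.4 0.4672 ymax [-0.2656 -0.265  -0.2638 -0.2626 -0.2622 -0.2618] z pct [0.1028 0.1095 0.1133 0.1165] z@tip/root [0.1086 0.1102]
   y -0.41 x min/max 0.4623 0.4739 ztop 0.1142
   y -0.39 x min/max 0.4594 0.4734 ztop 0.1126
   y -0.37 x min/max 0.4582 0.4706 ztop 0.1147
   y -0.35 x min/max 0.4558 0.4704 ztop 0.1129
   y -0.33 x min/max 0.4554 0.467 ztop 0.1127
   y -0.31 x min/max 0.4528 0.4665 ztop 0.1122
   y -0.29 x min/max 0.4505 0.4645 ztop 0.1125
   y -0.27 x min/max 0.4488 0.4639 ztop 0.113
flange y hist [  0   0   4  17  44  76  70  39 140  16   8   6]
post top [ 0.4751 -0.4657  0.1395] ymax face [-0.4356 -0.4334 -0.4304 -0.4223] x rng [0.4409 0.5064]
pan ((466.2890319824219, -19.44647979736328), (119.18373107910156, 205.52606201171875), 4.560161113739014) z [0.0672 0.0713 0.0772 0.0808]
```

>>> {"api": "apply_moves", "payload": {
  "commands": [
    [75,0,0.5,0.5,0.33],
    [75,0.3,0.9,0.1,0.33],
    [75,0.3,0.9,0,0.33],
    [75,0.3,0.9,0,0.33],
    [75,0.3,0.9,0,0.33],
    [75,0.3,0.9,0,0.33],
    [75,0.3,0.9,0,0.33],
    [75,0.3,0.9,0,0.34],
    [75,0.3,0.9,0,0],
    [75,0.3,0.9,0,0],
    [75,0.3,0.9,0,0],
    [75,0,0,0,0]
  ]
}}

```text
clock: 1.6
position: [0.3334, -0.0326, 0.263]
ee_rot: [2.213, 2.23, 0.001]
force: [-0.5, -0.1, -0.1]
width: 0.749
gripper_force: 0.0
```

Rod: tip ≈(0.456,-0.262), root ≈(0.473,-0.436), yaw +5.6° off world y. The flange face at y≈-0.435 confirms the 175 mm length. Pan centre is (0.4665,-0.019), turned 4.5°. First pick is the wide at (0.395,0.207).

>>> {"api": "apply_moves", "payload": {
  "commands": [
    [75,0.4,0.8,-0.4,-0.1],
    [75,0.4,0.8,-0.4,-0.1],
    [75,0.23,0.8,-0.6,-0.08],
    [75,0,0.8,-0.6,0],
    [75,0,0.8,-0.5,0],
    [75,0,0,-0.6,0],
    [75,0,0,-0.6,0],
    [75,0,0,-0.26,0],
    [75,0,0,0,0],
    [30,0,0,0,0],
    [30,0,0,0,0],
    [30,0,0,0,0]
  ],
  "newtons": 25
}}

```text
clock: 3.1
position: [0.394, 0.2012, 0.0272]
ee_rot: [2.368, 2.063, 0.001]
force: [-0.3, -2.2, 7.3]
width: 0.541
gripper_force: 25.0
```

>>> {"api": "apply_moves", "payload": {
  "commands": [
    [30,0,0,0.6,0],
    [30,0,0,0.65,0],
    [30,0,-0.2,0.65,0],
    [30,0.15,-0.5,0.65,0.05],
    [30,0.2,-0.6,0,0.1],
    [30,0.2,-0.6,0,0.1],
    [30,0.2,-0.6,0,0.1],
    [30,0.2,-0.6,0,0.1],
    [30,0.2,-0.6,0,0],
    [30,0.2,-0.6,0,0],
    [30,0.14,-0.47,0,0],
    [30,0,0,0,0]
  ]
}}

```text
clock: 4.6
position: [0.4828, -0.0878, 0.1791]
ee_rot: [2.126, 2.312, -0.002]
force: [-0.2, 1.4, -2.4]
width: 0.541
gripper_force: 25.0
```

```bash
python3 - <<'E'
from h import *
s=observe();print(s['position'],s['width'],s['force'])
for n in('scene','side'):
    im,d=snap(n,n+'1');P=cloud(n,d)
    x,y,z=P[...,0],P[...,1],P[...,2]; dark=(im.max(-1)<110)
    m=(z>.09)&(z<.205)&(abs(x-s['position'][0])<.024)&(abs(y-s['position'][1])<.05); q=P[m]
    print(n,len(q)); print(np.histogram(q[:,1]-s['position'][1],bins=np.arange(-.05,.051,.005))[0]); print(np.histogram(q[:,2],bins=np.arange(.09,.21,.01))[0])
im,d=snap('wrist','wrist1')
E
```

```text
[ 0.48276053 -0.08779275  0.17908236] 0.5413864571805638 [-0.2096666   1.37773801 -2.37687037]
scene 49
[ 0  0  0  0  0  0  0  0  0  0  0  0  0  0  9 40  0  0  0  0]
[ 0  0  0  0  0  0  5 11 17  8  5]
side 178
[ 0  0  0  0  0  0  0  0  1  0  4  7 12  6 47 83 18  0  0  0]
[ 0  0  0  0  0  0 22 37 58 19 22]
```

View pics/wrist1.png

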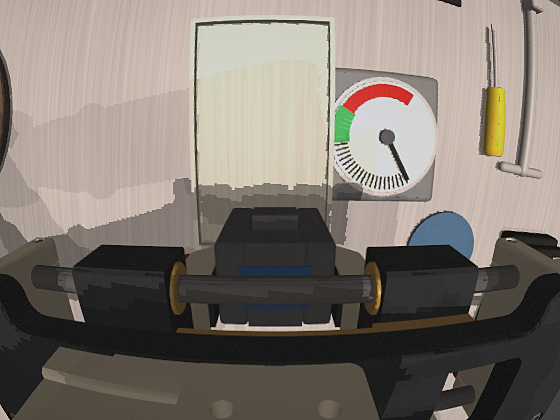

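The held wide is centred ~6 mm in +y of the TCP; the pan and dial (390,140) are clear in the picture. Lower it into the pan.

>>> {"api": "apply_moves", "payload": {
  "commands": [
    [30,-0.19,0.05,-0.4,0],
    [30,0,0,-0.5,0],
    [30,0,0,-0.36,0],
    [30,0,0,-0.18,0],
    [30,0,0,0,0],
    [75,0,0,0,0],
    [75,0,0,0,0],
    [75,0,0,0.1,0],
    [75,0,0,0.5,0],
    [75,0,0,0.6,0],
    [75,0,0.3,0.5,0],
    [75,0,0,0,0]
  ]
}}

```text
clock: 6.25
position: [0.473, -0.0626, 0.1977]
ee_rot: [2.116, 2.316, 0.004]
force: [-0.1, -0.7, 0.3]
width: 0.749
gripper_force: 0.0
```

>>> {"api": "apply_moves", "payload": {
  "commands": [
    [75,-0.15,0.6,0,-0.02],
    [75,-0.15,0.6,0,-0.02],
    [75,-0.15,0.6,0,-0.02],
    [75,-0.15,0.6,0,-0.02],
    [75,-0.15,0.6,0,-0.02],
    [75,-0.15,0.6,-0.2,-0.02],
    [75,-0.15,0.6,-0.3,0],
    [75,-0.15,0.6,-0.3,0],
    [75,-0.15,0.6,-0.3,0],
    [75,0,0.28,-0.3,0],
    [75,0,0,0,0],
    [75,0,0,0,0]
  ]
}}

```text
clock: 7.75
position: [0.3906, 0.2758, 0.1109]
ee_rot: [2.19, 2.252, -0.002]
force: [-0.2, 0.4, 0.9]
width: 0.75
gripper_force: 0.0
```

>>> {"api": "apply_moves", "payload": {
  "commands": [
    [75,0.02,0.04,-0.4,0],
    [75,0,0,-0.5,0],
    [75,0,0,-0.35,0],
    [75,0,0,-0.16,0],
    [75,0,0,0,0],
    [30,0,0,0,0],
    [30,0,0,0,0],
    [30,0,0,0,0]
  ]
}}

```text
clock: 8.75
position: [0.3919, 0.2794, 0.027]
ee_rot: [2.189, 2.252, 0.001]
force: [-0.7, -1.6, 6.6]
width: 0.543
gripper_force: 24.9
```

>>> {"api": "apply_moves", "payload": {
  "commands": [
    [30,0,0,0.6,0],
    [30,0,0,0.65,0],
    [30,0,-0.2,0.65,0],
    [30,0.16,-0.6,0.65,0.02],
    [30,0.16,-0.6,0,0.02],
    [30,0.16,-0.6,0,0.02],
    [30,0.16,-0.6,0,0.02],
    [30,0.16,-0.6,0,0.02],
    [30,0.16,-0.6,0,0.02],
    [30,0.16,-0.6,0,0],
    [30,0.14,-0.6,0,0],
    [30,0,-0.12,0,0]
  ]
}}

```text
clock: 10.25
position: [0.4671, -0.0309, 0.1789]
ee_rot: [-2.126, -2.313, 0.003]
force: [-0.0, 0.5, -3.0]
width: 0.542
gripper_force: 24.9
```

```bash
python3 - <<'E'
from h import *
im,d=snap('scene','scene2');s=observe();print(s['position'])
P=cloud('scene',d)
cv2.imwrite('pics/scene2c.png',cv2.resize(im[100:280,90:330,::-1],None,fx=3.3,fy=3.3,interpolation=cv2.INTER_CUBIC))
E
```

```text
[ 0.46684314 -0.03025879  0.17891428]
```

View pics/scene2c.png

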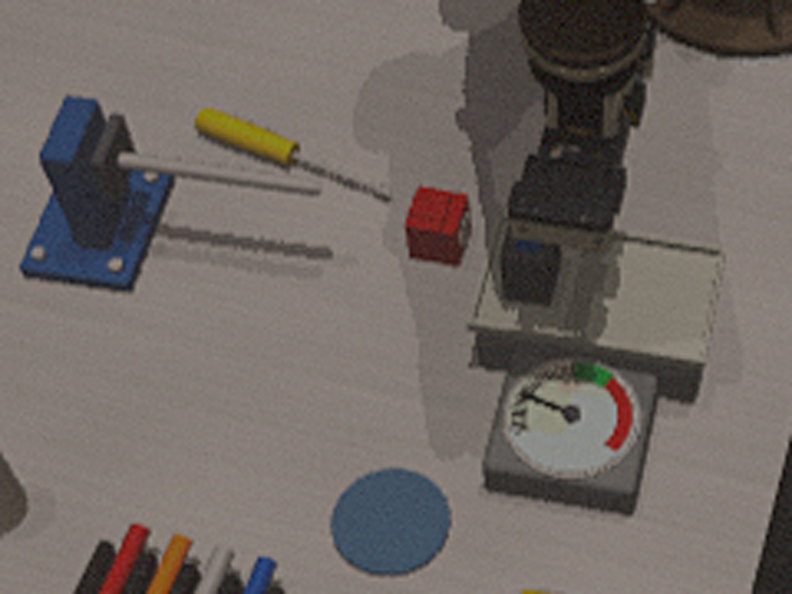

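The crop shows wide A standing in the pan (530,270), the cap's white disc facing the pan side, and the pointer moved. Lower wide B.

>>> {"api": "apply_moves", "payload": {
  "commands": [
    [30,0,0.05,-0.4,0],
    [30,0,0,-0.5,0],
    [30,0,0,-0.4,0],
    [30,0,0,-0.22,0],
    [30,0,0,0,0],
    [75,0,0,0,0],
    [75,0,0,0,0],
    [75,0,0,0.1,0],
    [75,0,0,0.5,0],
    [75,0,0,0.6,0],
    [75,0.1,0.3,0.5,0],
    [75,0,0,0,0]
  ]
}}

```text
clock: 11.8
position: [0.4751, -0.0054, 0.193]
ee_rot: [2.117, 2.316, 0.005]
force: [0.3, -0.0, -0.1]
width: 0.749
gripper_force: 0.0
```

>>> {"api": "apply_moves", "payload": {
  "commands": [
    [75,0.1,0.55,0,0.02],
    [75,0.1,0.6,0,0.02],
    [75,0.1,0.6,0,0.02],
    [75,0.1,0.6,-0.2,0.02],
    [75,0.1,0.6,-0.4,0.02],
    [75,0,0.6,-0.4,0],
    [75,0,0.13,-0.4,0],
    [75,0,0,0,0],
    [75,0,0,0,0]
  ]
}}

```text
clock: 12.92
position: [0.5035, 0.213, 0.1066]
ee_rot: [2.063, 2.368, -0.001]
force: [-0.1, 0.3, -0.7]
width: 0.75
gripper_force: 0.0
```

```bash
python3 - <<'E'
from h import *
im,d=snap('wrist','wrist2');s=observe();print(s['position'])
im2,d=snap('scene','scene3')
a=cv2.resize(im2[190:270,215:315,::-1],(525,420),interpolation=cv2.INTER_CUBIC)
b=cv2.resize(im[:,:,::-1],(270,203)); c=np.zeros((420,795,3),np.uint8); c[:,:525]=a; c[:203,525:]=b; cv2.imwrite('pics/c3.png',c)
E
```

```text
[0.50377453 0.21305636 0.10693794]
```

View pics/c3.png

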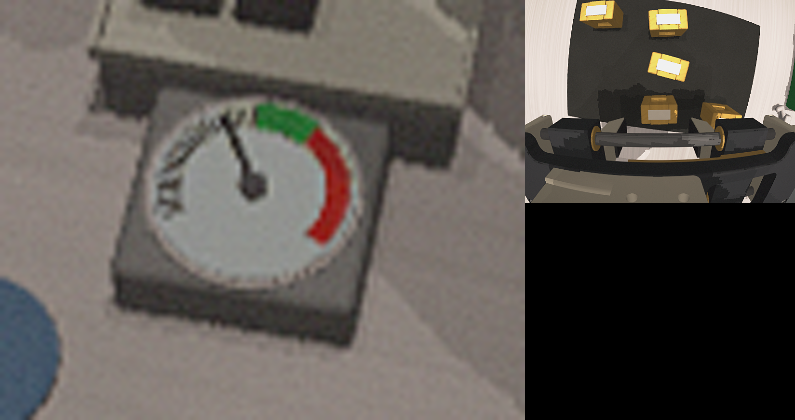

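The pointer at (225,120) is short of green, so both wides weigh ~0.6 kg and one narrow is needed. The narrow (brass, white spot) lies under the gripper; the yellow ones stand behind it.

>>> {"api": "apply_moves", "payload": {
  "commands": [
    [75,0.03,0.03,-0.4,0],
    [75,0,0,-0.5,0],
    [75,0,0,-0.3,0],
    [75,0,0,-0.15,0],
    [75,0,0,0,0],
    [30,0,0,0,0],
    [30,0,0,0,0],
    [30,0,0,0,0],
    [30,0,0,0.5,0],
    [30,0,0,0.6,0],
    [30,0,0,0.6,0],
    [30,0,0,0.7,0]
  ]
}}

```text
clock: 14.52
position: [0.5045, 0.2151, 0.1699]
ee_rot: [-2.062, -2.37, 0.003]
force: [0.9, -0.4, -1.6]
width: 0.547
gripper_force: 24.9
```

>>> {"api": "apply_moves", "payload": {
  "commands": [
    [30,-0.1,-0.5,0.1,0],
    [30,-0.12,-0.6,0,-0.05],
    [30,-0.12,-0.6,0,-0.05],
    [30,-0.12,-0.6,0,0],
    [30,-0.12,-0.6,0,0],
    [30,-0.1,-0.47,0,0],
    [30,0,0,0,0],
    [30,0,0,0,0]
  ]
}}

```text
clock: 15.52
position: [0.4642, 0.0139, 0.1753]
ee_rot: [2.121, 2.317, -0.0]
force: [-0.0, 0.3, -2.1]
width: 0.54
gripper_force: 24.9
```

>>> {"api": "apply_moves", "payload": {
  "commands": [
    [30,0,0,-0.4,0],
    [30,0,0,-0.5,0],
    [30,0,0,-0.4,0],
    [30,0,0,-0.23,0],
    [30,0,0,0,0],
    [75,0,0,0,0],
    [75,0,0,0,0],
    [75,0,0,0.1,0],
    [75,0,0,0.5,0],
    [75,0,0.2,0.6,0],
    [75,-0.3,0.6,0.5,0],
    [75,0,0,0,0]
  ]
}}

```text
clock: 17.02
position: [0.4466, 0.0645, 0.1882]
ee_rot: [2.114, 2.319, 0.005]
force: [0.9, -1.0, -1.4]
width: 0.75
gripper_force: 0.0
```

>>> {"api": "apply_moves", "payload": {
  "commands": [
    [75,-0.5,0.6,0,0],
    [75,-0.3,0.6,0,0],
    [75,0,0,0,0],
    [75,0,0,0,0],
    [75,0,0,0,0],
    [75,0,0,0,0]
  ]
}}

```text
clock: 17.77
position: [0.3986, 0.1326, 0.1852]
ee_rot: [2.123, 2.316, -0.001]
force: [0.6, -0.7, 0.5]
width: 0.753
gripper_force: 0.0
```

```bash
python3 - <<'E'
from h import *
im2,d=snap('scene','scene4'); P=cloud('scene',d)
print(observe()['position'])
a=cv2.resize(im2[130:270,90:330,::-1],None,fx=3.2,fy=3.2,interpolation=cv2.INTER_CUBIC); cv2.imwrite('pics/c4.png',a)
def comps(n,P,zlo,zhi,box):
    m=(P[...,2]>zlo)&(P[...,2]<zhi)&(P[...,0]>box[0])&(P[...,0]<box[1])&(P[...,1]>box[2])&(P[...,1]<box[3])
    k,l=cv2.connectedComponents(m.astype(np.uint8),connectivity=4)
    for i in range(1,k):
        q=P[l==i]
        if len(q)<40: continue
        r=cv2.minAreaRect((q[:,:2]*1000).astype(np.float32))
        print(n,np.round(r[0],1),np.round(r[1],1),round(r[2],1),np.median(q[:,2]).round(4))
comps('pan',P,.110,.135,(.38,.56,-.15,.1)); comps('cap',P,.044,.055,(.3,.55,-.3,-.1))
im,d=snap('side','side4'); P=cloud('side',d)
comps('pan',P,.110,.135,(.38,.56,-.15,.1)); comps('cap',P,.044,.055,(.3,.55,-.3,-.1))
E
```

```text
[0.39848825 0.13277864 0.18520764]
pan [471.7 -73.6] [55.3 40.2] 6.2 0.12
pan [468.5 -25.1] [53.5 40.2] 4.9 0.1202
pan [466.4  13.9] [52.2 27.9] 6.0 0.1203
cap [ 411.  -179.7] [48.2 47.2] 2.4 0.0487
pan [463.1  24.7] [51.2 12. ] 8.6 0.118
cap [ 410.6 -180.9] [45.7 54.6] 3.6 0.0488
```

View pics/c4.png

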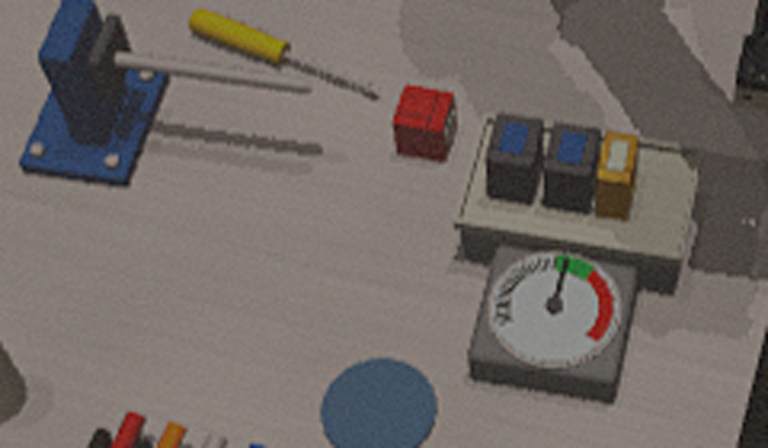

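The pointer looks to be at the left part of green; rectify and enlarge the dial to be sure it's inside.

```bash
python3 - <<'E'
from h import *
im=np.load('pics/scene4.npz')['im']
p=imaging.camera_params('scene');K=np.array(p['camera_matrix']);r=R.from_rotvec(p['rotation']).as_matrix()
def proj(X):
    c=(np.array(X)-p['origin'])@r; return np.stack([K[0,2]+K[0,0]*c[:,0]/-c[:,2],K[1,2]-K[1,1]*c[:,1]/-c[:,2]],-1)
cx,cy,z,h=.579,-.010,.052,.05
W=[[cx-h,cy-h,z],[cx-h,cy+h,z],[cx+h,cy+h,z],[cx+h,cy-h,z]]
H=cv2.getPerspectiveTransform(proj(W).astype(np.float32),np.float32([[0,0],[560,0],[560,560],[0,560]]))
cv2.imwrite('pics/dial.png',cv2.warpPerspective(im[:,:,::-1],H,(560,560),flags=cv2.INTER_CUBIC))
E
```

```text
(no output)
```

View pics/dial.png

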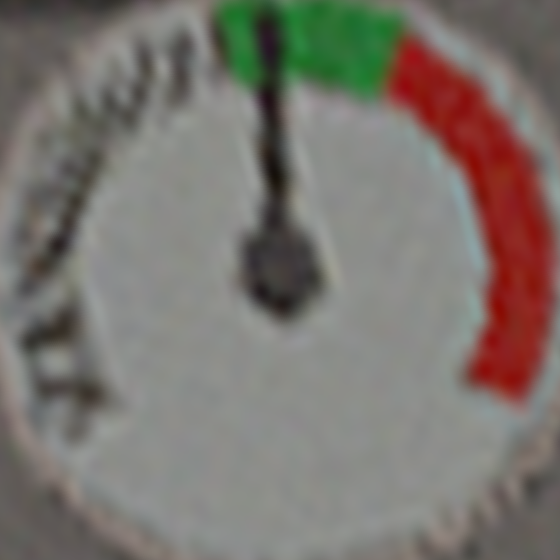

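The pointer rests well inside the green (≈0.76 kg): load = 2 wides + 1 narrow. Now fetch wide A from the pan.

>>> {"api": "apply_moves", "payload": {
  "commands": [
    [75,0.2,-0.5,0,0],
    [75,0.2,-0.6,0,0],
    [75,0.2,-0.6,0,0],
    [75,0.2,-0.6,0,0],
    [75,0.2,-0.6,0,0],
    [75,0.21,-0.5,0,0],
    [75,0,-0.05,0,0],
    [75,0,0,-0.3,0],
    [75,0,0,-0.3,0],
    [75,0,0,0,0]
  ]
}}

```text
clock: 19.12
position: [0.4693, -0.0728, 0.1475]
ee_rot: [-2.117, -2.317, 0.004]
force: [1.1, -1.0, -0.2]
width: 0.75
gripper_force: 0.0
```

>>> {"api": "apply_moves", "payload": {
  "commands": [
    [75,0.02,-0.02,-0.5,0],
    [75,0,0,-0.4,0],
    [75,0,0,-0.2,0],
    [75,0,0,0,0],
    [30,0,0,0,0],
    [30,0,0,0,0],
    [30,0,0,0,0],
    [30,0,0,0,0]
  ]
}}

```text
clock: 20.12
position: [0.4722, -0.0749, 0.0836]
ee_rot: [2.121, 2.317, -0.0]
force: [0.4, 0.8, 1.2]
width: 0.543
gripper_force: 25.0
```

>>> {"api": "apply_moves", "payload": {
  "commands": [
    [30,0,0,0.5,0],
    [30,0,0,0.5,0],
    [30,-0.04,-0.35,0.27,0.02],
    [30,-0.1,-0.6,0,0],
    [30,-0.1,-0.6,0,0],
    [30,-0.1,-0.6,0,0],
    [30,0,-0.3,-0.2,0],
    [30,0,0,-0.5,0],
    [30,0,0,-0.32,0],
    [30,0,0,0,0],
    [30,0,0,0,0]
  ]
}}

```text
clock: 21.5
position: [0.4523, -0.2212, 0.0989]
ee_rot: [2.108, 2.329, 0.0]
force: [-0.2, 1.0, -2.8]
width: 0.542
gripper_force: 25.0
```

```bash
cat > chk.py <<'E'
from h import *
import sys
s=observe();p=s['position'];print(p.round(4),(2*np.degrees(np.arctan2(*np.abs(s['ee_rot'][1::-1])))).round(2),s['force'].round(1))
for n in('scene','side'):
    im,d=snap(n,n+sys.argv[1]);P=cloud(n,d);x,y,z=P[...,0],P[...,1],P[...,2]
    m=(z>.095)&(z<.12)&(x>.43)&(x<.49)&(y>-.42)&(y<-.255); q=P[m]; c=np.polyfit(q[:,1],q[:,0],1)
    print(n,'rod x@-.27,-.4',np.polyval(c,[-.27,-.4]).round(4),'ztop',np.percentile(q[:,2],90).round(4))
    # held weight top (below the body)
    m=(abs(z-p[2]-.0364)<.006)&(abs(x-p[0])<.035)&(abs(y-p[1])<.04);q=P[m]
    if len(q)>10: print('  top z',np.median(q[:,2]).round(4),'y rng',np.percentile(q[:,1],[3,97]).round(4),'x rng',np.percentile(q[:,0],[3,97]).round(4),len(q))
E
python3 chk.py 5
python3 - <<'E'
import cv2,numpy as np
a=cv2.imread('pics/scene5.png')[100:230,80:300];b=cv2.imread('pics/side5.png')[100:250,300:430]
a=cv2.resize(a,None,fx=2.2,fy=2.2,interpolation=2);b=cv2.resize(b,None,fx=2.2,fy=2.2,interpolation=2)
c=np.zeros((max(a.shape[0],b.shape[0]),a.shape[1]+b.shape[1],3),np.uint8);c[:a.shape[0],:a.shape[1]]=a;c[:b.shape[0],a.shape[1]:]=b
cv2.imwrite('pics/c5.png',c)
E
```

```text
[ 0.4523 -0.2212  0.0989] 95.7 [-0.2  1.  -2.8]
scene rod x@-.27,-.4 [0.4581 0.4716] ztop 0.1128
  top z 0.1348 y rng [-0.2399 -0.2094] x rng [0.4236 0.4411] 25
side rod x@-.27,-.4 [0.4615 0.4648] ztop 0.1136
  top z 0.1354 y rng [-0.2329 -0.1981] x rng [0.4234 0.4819] 135
```

View pics/c5.png

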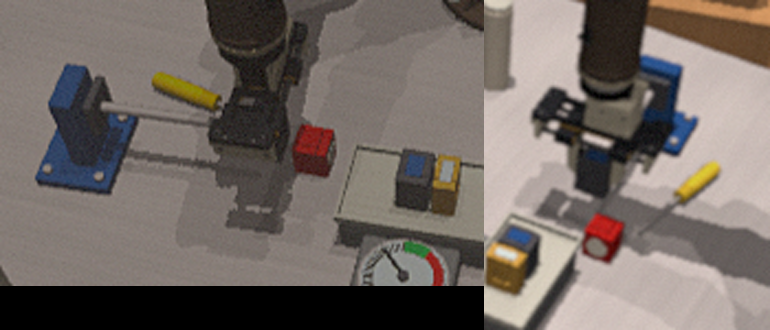

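The wide's top is at 0.135, so its hole is on the rod axis (0.105), and it is aligned laterally. Thread it slowly.

>>> {"api": "apply_moves", "payload": {
  "commands": [
    [30,0.03,-0.3,0,0],
    [30,0.03,-0.3,0,0],
    [30,0.03,-0.3,0,0],
    [30,0.03,-0.3,0,0],
    [30,0.03,-0.3,0,0],
    [30,0,0,0,0]
  ]
}}

```text
clock: 22.35
position: [0.4604, -0.3137, 0.098]
ee_rot: [2.113, 2.325, -0.001]
force: [-0.7, -0.1, -3.2]
width: 0.543
gripper_force: 25.0
```

>>> {"api": "apply_moves", "payload": {
  "commands": [
    [30,0.03,-0.3,0,0],
    [30,0.03,-0.3,0,0],
    [30,0.03,-0.3,0,0],
    [30,0.03,-0.3,0,0],
    [30,0.03,-0.25,0,0],
    [30,0.02,-0.19,0,0],
    [30,0,0,0,0],
    [30,0,0,0,0]
  ]
}}

```text
clock: 23.35
position: [0.4709, -0.4094, 0.0983]
ee_rot: [-2.109, -2.329, 0.0]
force: [-0.1, 0.1, -2.6]
width: 0.544
gripper_force: 25.0
```

>>> {"api": "apply_moves", "payload": {
  "commands": [
    [30,0,-0.06,0,0],
    [30,0,0,-0.08,0],
    [30,0,0,0,0],
    [65,0,0,0,0],
    [65,0,0,0,0],
    [65,0,0,0.4,0],
    [65,0,0,0.5,0],
    [65,0,0.3,0.5,0],
    [65,0,0.6,0,0],
    [65,0,0.6,0,0],
    [65,0,0.6,0,0],
    [65,0,0.6,0,0]
  ]
}}

```text
clock: 24.85
position: [0.4709, -0.2506, 0.1779]
ee_rot: [2.109, 2.327, -0.001]
force: [1.2, -0.5, 0.4]
width: 0.647
gripper_force: 0.0
```

>>> {"api": "apply_moves", "payload": {
  "commands": [
    [75,0,0.5,0,0],
    [75,0,0.6,0,0],
    [75,0,0.6,0,0],
    [75,-0.05,0.6,0,-0.02],
    [75,0,0.6,0,0],
    [75,0,0.5,0,0],
    [75,0,0.35,0,0],
    [75,0,0,0,0],
    [75,0,0,-0.3,0],
    [75,0,0,-0.3,0],
    [75,0,0,0,0]
  ]
}}

```text
clock: 26.22
position: [0.4664, -0.0276, 0.1395]
ee_rot: [-2.12, -2.315, 0.004]
force: [-0.7, 0.9, -0.0]
width: 0.749
gripper_force: 0.0
```

```bash
python3 - <<'E'
from h import *
for n in('scene','side'):
    im,d=snap(n,n+'6');P=cloud(n,d);x,y,z=P[...,0],P[...,1],P[...,2]
    m=(z>.122)&(z<.136)&(x>.43)&(x<.52)&(y>-.43)&(y<-.36);q=P[m]
    r=cv2.minAreaRect((q[:,:2]*1000).astype(np.float32));print('hung',len(q),r,np.median(q[:,2]))
    m=(z>.044)&(z<.055)&(x>.3)&(x<.55)&(y>-.3)&(y<-.12);q=P[m]
    r=cv2.minAreaRect((q[:,:2]*1000).astype(np.float32));print('cap',r)
E
```

```text
hung 228 ((472.36175537109375, -411.9622802734375), (54.812625885009766, 41.69524383544922), 6.886102676391602) 0.12815837796553042
cap ((412.3382873535156, -179.69281005859375), (50.39690399169922, 46.25611114501953), 2.663198232650757)
hung 118 ((471.4971923828125, -407.332275390625), (52.182430267333984, 45.14604187011719), 1.5898648500442505) 0.12784978558655768
cap ((408.9894714355469, -181.1752471923828), (47.746883392333984, 55.82716751098633), 0.61375892162323)
```

>>> {"api": "apply_moves", "payload": {
  "commands": [
    [75,0.02,0.02,-0.45,0],
    [75,0,0,-0.3,0],
    [75,0,0,-0.14,0],
    [75,0,0,0,0],
    [30,0,0,0,0],
    [30,0,0,0,0],
    [30,0,0,0,0],
    [30,0,0,0,0]
  ]
}}

```text
clock: 27.32
position: [0.469, -0.0257, 0.0883]
ee_rot: [2.121, 2.317, -0.001]
force: [-0.7, -0.3, -1.2]
width: 0.543
gripper_force: 25.0
```

>>> {"api": "apply_moves", "payload": {
  "commands": [
    [30,0,0,0.5,0],
    [30,0,0,0.5,0],
    [30,-0.03,-0.37,0.28,0.02],
    [30,-0.05,-0.5,0,0],
    [30,-0.05,-0.6,0,0],
    [30,-0.05,-0.6,0,0],
    [30,-0.05,-0.6,0,0],
    [30,-0.05,-0.5,-0.2,0],
    [30,0,-0.1,-0.5,0],
    [30,0,0,-0.42,0],
    [30,0,0,0,0],
    [30,0,0,0,0]
  ]
}}

```text
clock: 28.82
position: [0.4527, -0.2216, 0.0985]
ee_rot: [2.108, 2.328, 0.0]
force: [0.3, 0.3, -2.3]
width: 0.545
gripper_force: 25.0
```

```bash
python3 chk.py 7
```

```text
[ 0.4527 -0.2216  0.0985] 95.67 [ 0.3  0.3 -2.3]
scene rod x@-.27,-.4 [0.4605 0.4685] ztop 0.1126
  top z 0.1339 y rng [-0.2403 -0.2031] x rng [0.4273 0.4403] 27
side rod x@-.27,-.4 [0.4639 0.4505] ztop 0.1174
  top z 0.1339 y rng [-0.2355 -0.1985] x rng [0.4255 0.4828] 144
```

>>> {"api": "apply_moves", "payload": {
  "commands": [
    [30,0.03,-0.3,0,0],
    [30,0.03,-0.3,0,0],
    [30,0.03,-0.3,0,0],
    [30,0.03,-0.3,0,0],
    [30,0.03,-0.3,0,0],
    [30,0.03,-0.3,0,0],
    [30,0.03,-0.3,0,0],
    [30,0.02,-0.25,0,0],
    [30,0,-0.06,0,0],
    [30,0,0,0,0],
    [30,0,0,0,0]
  ]
}}

```text
clock: 30.3
position: [0.4662, -0.3655, 0.0978]
ee_rot: [2.108, 2.329, -0.0]
force: [0.4, -0.2, -2.6]
width: 0.545
gripper_force: 25.0
```

>>> {"api": "apply_moves", "payload": {
  "commands": [
    [30,0,-0.05,0,0],
    [30,0,0,-0.09,0],
    [30,0,0,0,0],
    [65,0,0,0,0],
    [65,0,0,0,0],
    [65,0,0,0.4,0],
    [65,0,0,0.5,0],
    [65,0,0.4,0.5,0],
    [75,0,0.6,0,0],
    [75,0,0.6,0,0],
    [75,0,0.6,0,0],
    [75,0,0.6,0,0]
  ]
}}

```text
clock: 31.8
position: [0.4659, -0.2001, 0.1765]
ee_rot: [2.109, 2.328, -0.001]
force: [0.4, -0.3, 0.1]
width: 0.752
gripper_force: 0.0
```

>>> {"api": "apply_moves", "payload": {
  "commands": [
    [75,0,0.5,0,0],
    [75,0,0.6,0,0],
    [75,0,0.6,0,0],
    [75,-0.02,0.6,0,0],
    [75,0,0.6,0,0],
    [75,0,0.5,0,0],
    [75,0,0.18,-0.3,0],
    [75,0,0,-0.3,0],
    [75,0,0,0,0],
    [75,0,0,0,0]
  ]
}}

```text
clock: 33.05
position: [0.4649, 0.0128, 0.1405]
ee_rot: [2.111, 2.327, -0.001]
force: [0.1, 0.7, 0.3]
width: 0.747
gripper_force: 0.0
```

```bash
python3 - <<'E'
from h import *
for n in('scene','side'):
    im,d=snap(n,n+'8');P=cloud(n,d);x,y,z=P[...,0],P[...,1],P[...,2]
    m=(z>.120)&(z<.136)&(x>.43)&(x<.52)&(y>-.43)&(y<-.31);q=P[m]
    r=cv2.minAreaRect((q[:,:2]*1000).astype(np.float32));print('hung',len(q),r,np.median(q[:,2]),np.percentile(q[:,1],[2,98]))
    m=(z>.044)&(z<.055)&(x>.3)&(x<.55)&(y>-.3)&(y<-.12);q=P[m]
    r=cv2.minAreaRect((q[:,:2]*1000).astype(np.float32));print('cap',r)
E
```

```text
hung 475 ((471.91424560546875, -389.0842590332031), (52.3592414855957, 85.16968536376953), 6.054750919342041) 0.12723176871107467 [-0.4274758  -0.34786703]
cap ((411.9650573730469, -180.24606323242188), (48.51292419433594, 46.73788070678711), 4.313223361968994)
hung 246 ((468.3114013671875, -387.3300476074219), (52.74925231933594, 88.21593475341797), 6.395699501037598) 0.1278465320489771 [-0.42820096 -0.34628289]
cap ((411.4402770996094, -180.0892791748047), (47.461181640625, 50.161216735839844), 0.7644741535186768)
```

>>> {"api": "apply_moves", "payload": {
  "commands": [
    [75,0,0.01,-0.4,0],
    [75,0,0,-0.3,0],
    [75,0,0,-0.12,0],
    [75,0,0,0,0],
    [30,0,0,0,0],
    [30,0,0,0,0],
    [30,0,0,0,0],
    [30,0,0,0,0]
  ]
}}

```text
clock: 34.15
position: [0.465, 0.014, 0.0913]
ee_rot: [2.109, 2.327, -0.0]
force: [-0.1, 0.0, 1.0]
width: 0.543
gripper_force: 25.0
```

>>> {"api": "apply_moves", "payload": {
  "commands": [
    [30,0,0,0.5,0],
    [30,0,0,0.5,0],
    [30,0,-0.4,0.23,0],
    [30,-0.04,-0.6,0,0],
    [30,-0.04,-0.6,0,0],
    [30,-0.04,-0.6,0,0],
    [30,-0.04,-0.6,0,0],
    [30,-0.04,-0.6,0,0],
    [30,0,-0.48,-0.25,0],
    [30,0,-0.05,-0.5,0],
    [30,0,0,-0.4,0],
    [30,0,0,0,0]
  ]
}}

```text
clock: 35.65
position: [0.4512, -0.2212, 0.0937]
ee_rot: [-2.106, -2.326, 0.002]
force: [-0.0, 0.3, -1.8]
width: 0.546
gripper_force: 25.0
```

>>> {"api": "apply_moves", "payload": {
  "commands": [
    [30,0,0,0,0]
  ]
}}

```text
clock: 35.78
position: [0.4533, -0.2214, 0.0962]
ee_rot: [2.108, 2.329, 0.0]
force: [0.2, -0.7, -1.7]
width: 0.547
gripper_force: 25.0
```

```bash
python3 chk.py 9
```

```text
[ 0.4533 -0.2214  0.0962] 95.68 [ 0.2 -0.7 -1.7]
scene rod x@-.27,-.4 [0.4526 0.4814] ztop 0.1167
  top z 0.1319 y rng [-0.2369 -0.2125] x rng [0.4274 0.4407] 19
side rod x@-.27,-.4 [0.4559 0.4437] ztop 0.1171
  top z 0.1321 y rng [-0.2336 -0.2036] x rng [0.4226 0.4816] 110
```

>>> {"api": "apply_moves", "payload": {
  "commands": [
    [30,0.02,-0.3,0.02,0],
    [30,0.03,-0.3,0,0],
    [30,0.03,-0.3,0,0],
    [30,0.03,-0.3,0,0],
    [30,0.03,-0.3,0,0],
    [30,0.02,-0.25,0,0],
    [30,0,-0.05,0,0],
    [30,0,0,0,0],
    [30,0,0,0,0]
  ]
}}

```text
clock: 37.0
position: [0.4625, -0.3289, 0.0972]
ee_rot: [2.108, 2.329, -0.0]
force: [0.6, -0.8, -2.2]
width: 0.543
gripper_force: 25.0
```

>>> {"api": "apply_moves", "payload": {
  "commands": [
    [30,0,0,-0.09,0],
    [30,0,0,0,0],
    [65,0,0,0,0],
    [65,0,0,0,0],
    [65,0,0,0.4,0],
    [65,0,0,0.5,0],
    [65,0,0.4,0.5,0],
    [75,0,0.6,0,0],
    [75,0,0.6,0,0],
    [75,0,0.6,0,0],
    [75,0,0.6,0,0],
    [75,0,0,0,0]
  ]
}}

```text
clock: 38.5
position: [0.4627, -0.1588, 0.1764]
ee_rot: [2.103, 2.332, 0.0]
force: [0.9, -1.0, 0.1]
width: 0.75
gripper_force: 0.0
```

```bash
python3 - <<'E'
from h import *
print(observe()['position'])
for n in('scene','side'):
    im,d=snap(n,n+'10');P=cloud(n,d);x,y,z=P[...,0],P[...,1],P[...,2]
    m=(z>.118)&(z<.136)&(x>.43)&(x<.52)&(y>-.43)&(y<-.28);q=P[m]
    r=cv2.minAreaRect((q[:,:2]*1000).astype(np.float32));print('hung',len(q),r,np.median(q[:,2]),np.percentile(q[:,1],[2,98]))
    m=(z>.095)&(z<.12)&(x>.43)&(x<.49)&(y>-.305)&(y<-.255); q=P[m]; print('tip',np.median(q,0),np.percentile(q[:,2],90),q[:,1].max(),np.polyfit(q[:,1],q[:,0],1))
    red=(im[...,0]>1.8*im[...,1].astype(float))&(im[...,0]>80)
    m=red&(z>.044)&(z<.056)&(x>.3)&(x<.6)&(y>-.35)&(y<-.05);q=P[m]
    r=cv2.minAreaRect((q[:,:2]*1000).astype(np.float32));print('cap',len(q),r,np.median(q[:,2]))
a=cv2.imread('pics/scene10.png')[110:220,80:280];b=cv2.imread('pics/side10.png')[110:240,310:430]
a=cv2.resize(a,None,fx=2.4,fy=2.4,interpolation=2);b=cv2.resize(b,None,fx=2.4,fy=2.4,interpolation=2)
c=np.zeros((max(a.shape[0],b.shape[0]),a.shape[1]+b.shape[1],3),np.uint8);c[:a.shape[0],:a.shape[1]]=a;c[:b.shape[0],a.shape[1]:]=b
cv2.imwrite('pics/c10.png',c)
E
```

```text
[ 0.46269968 -0.1588239   0.17638043]
hung 670 ((468.8714599609375, -372.58935546875), (55.84532165527344, 117.71686553955078), 6.077310562133789) 0.12637572012404585 [-0.42797653 -0.31582814]
tip [ 0.45957993 -0.28303561  0.10620582] 0.1096553106805385 -0.2601424553760769 [-0.10849079  0.42885984]
cap 37 ((409.5255126953125, -181.14871215820312), (34.8128662109375, 47.82960510253906), 79.06963348388672) 0.04923019320695721
hung 104 ((470.854736328125, -409.82379150390625), (51.809146881103516, 49.60866928100586), 12.886941909790039) 0.12698161623239657 [-0.42888517 -0.38815149]
tip [ 0.45249924 -0.283183    0.10507684] 0.11069290447872548 -0.2645381729336571 [-0.17568007  0.40321785]
cap 136 ((409.84033203125, -180.85044860839844), (45.695152282714844, 50.10422134399414), 2.3902742862701416) 0.049086046115241144
```

View pics/c10.png

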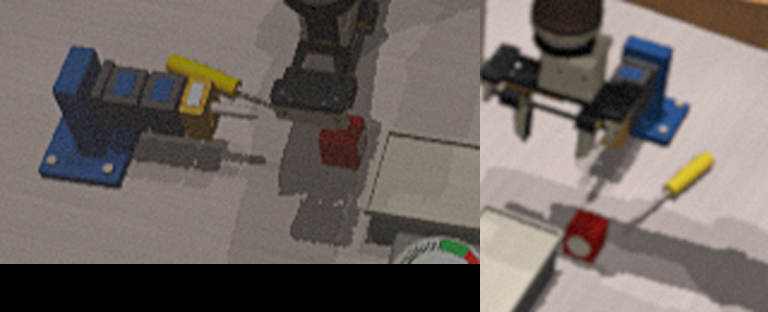

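The rod bears wide, wide, narrow from the flange outward, with the tip free. The cap is undisturbed at (0.410,-0.1805). Fetch it.

>>> {"api": "apply_moves", "payload": {
  "commands": [
    [75,-0.3,-0.1,0,-0.03],
    [75,-0.3,-0.1,0,-0.03],
    [75,-0.28,-0.16,-0.2,-0.03],
    [75,0,0,-0.5,0],
    [75,0,0,-0.5,0],
    [75,0,0,-0.4,0],
    [75,0,0,0,0],
    [75,0,0,0,0]
  ]
}}

```text
clock: 39.6
position: [0.4101, -0.184, 0.0804]
ee_rot: [2.162, 2.278, -0.0]
force: [-0.3, -0.5, -0.9]
width: 0.754
gripper_force: 0.0
```

```bash
python3 - <<'E'
from h import *
s=observe();print(s['position'],2*np.degrees(np.arctan2(*np.abs(s['ee_rot'][1::-1]))))
for n in('side','scene'):
    im,d=snap(n,n+'11');P=cloud(n,d);x,y,z=P[...,0],P[...,1],P[...,2]
    red=(im[...,0]>1.8*im[...,1].astype(float))&(im[...,0]>50)
    m=red&(x>.3)&(x<.6)&(y>-.35)&(y<-.05)&(z<.06)&(z>0);q=P[m];print(len(q),np.percentile(q,[3,97],axis=0).round(4))
E
```

```text
[ 0.41010451 -0.18396458  0.0804149 ] 93.01139247168356
212 [[ 0.3869 -0.2026  0.0073]
 [ 0.4281 -0.1572  0.0534]]
163 [[ 0.3909 -0.1984  0.0064]
 [ 0.4361 -0.1583  0.0525]]
```

>>> {"api": "apply_moves", "payload": {
  "commands": [
    [75,0,0.05,-0.4,0],
    [75,0,0,-0.4,0],
    [75,0,0,-0.27,0],
    [75,0,0,0,0],
    [30,0,0,0,0],
    [30,0,0,0,0],
    [30,0,0,0,0],
    [30,0,0,0,0]
  ]
}}

```text
clock: 40.7
position: [0.41, -0.1806, 0.0161]
ee_rot: [2.161, 2.279, -0.001]
force: [-1.9, -0.2, 6.5]
width: 0.501
gripper_force: 25.0
```

>>> {"api": "apply_moves", "payload": {
  "commands": [
    [30,0,0,0.4,0],
    [30,0,0,0.5,0],
    [30,0.1,0,0.4,0.03],
    [30,0.3,-0.3,0,0.03],
    [30,0.31,-0.37,0,0.03],
    [30,0,-0.1,0,0],
    [30,0,0,0,0],
    [30,0,0,0,0]
  ]
}}

```text
clock: 41.7
position: [0.4515, -0.2258, 0.0934]
ee_rot: [-2.108, -2.328, 0.001]
force: [-0.1, 0.6, -1.1]
width: 0.504
gripper_force: 25.0
```

```bash
python3 - <<'E'
from h import *
s=observe();p=s['position'];print(p,2*np.degrees(np.arctan2(*np.abs(s['ee_rot'][1::-1]))))
for n in('side','scene'):
    im,d=snap(n,n+'12');P=cloud(n,d);x,y,z=P[...,0],P[...,1],P[...,2]
    red=(im[...,0]>1.8*im[...,1].astype(float))&(im[...,0]>50)
    m=red&(x>.4)&(x<.52)&(abs(y-p[1])<.04)&(z<.14)&(z>.06);q=P[m];print(len(q),np.percentile(q,[3,97],axis=0).round(4))
    m=(z>.09)&(z<.118)&(x>.43)&(x<.49)&(y>-.31)&(y<-.253)&~red; q=P[m]; print('rod',len(q),np.median(q,0).round(4),np.percentile(q,[3,97],axis=0).round(4))
a=cv2.imread('pics/scene12.png')[120:200,130:240];b=cv2.imread('pics/side12.png')[120:220,320:420]
a=cv2.resize(a,None,fx=3.6,fy=3.6,interpolation=2);b=cv2.resize(b,None,fx=3.6,fy=3.6,interpolation=2)
c=np.zeros((max(a.shape[0],b.shape[0]),a.shape[1]+b.shape[1],3),np.uint8);c[:a.shape[0],:a.shape[1]]=a;c[:b.shape[0],a.shape[1]:]=b
cv2.imwrite('pics/c12.png',c)
E
```

```text
[ 0.45154867 -0.2257558   0.0934497 ] 95.67608263585926
169 [[ 0.4274 -0.2411  0.0859]
 [ 0.4721 -0.2002  0.1317]]
rod 2 [ 0.4615 -0.2827  0.1087] [[ 0.4602 -0.283   0.1062]
 [ 0.4628 -0.2824  0.1111]]
27 [[ 0.4328 -0.2462  0.0861]
 [ 0.4745 -0.2005  0.1289]]
rod 30 [ 0.4618 -0.3021  0.108 ] [[ 0.454  -0.3092  0.1027]
 [ 0.4665 -0.2899  0.1118]]
```

View pics/c12.png

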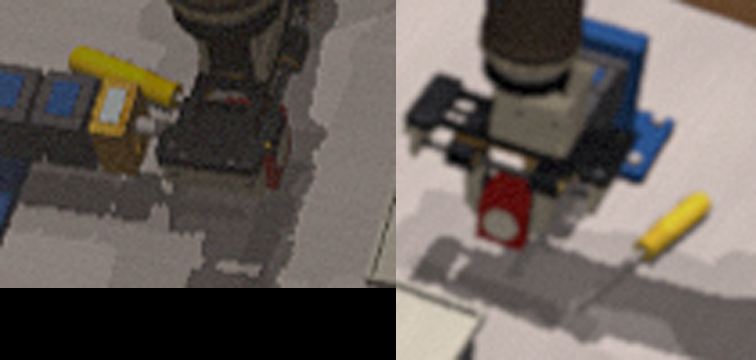

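>>> {"api": "apply_moves", "payload": {
  "commands": [
    [30,0.02,-0.15,0,0],
    [30,0.02,-0.15,0,0],
    [30,0.01,-0.15,0,0],
    [30,0.01,-0.13,0,0],
    [30,0.01,-0.1,0,0],
    [30,0,0,0,0]
  ]
}}

```text
clock: 42.55
position: [0.4564, -0.2679, 0.0935]
ee_rot: [2.11, 2.327, -0.001]
force: [-0.1, 0.4, -0.0]
width: 0.502
gripper_force: 25.0
```

>>> {"api": "apply_moves", "payload": {
  "commands": [
    [30,0,-0.04,0,0],
    [30,0,0,0,0],
    [30,0,-0.03,0,0],
    [30,0,0,0,0]
  ]
}}

```text
clock: 43.05
position: [0.4564, -0.2692, 0.0934]
ee_rot: [-2.106, -2.329, -0.002]
force: [0.1, 8.0, -0.6]
width: 0.502
gripper_force: 25.0
```

>>> {"api": "apply_moves", "payload": {
  "commands": [
    [30,0,-0.04,0,0],
    [30,0,0,0,0],
    [30,0,0,0,0]
  ]
}}

```text
clock: 43.42
position: [0.4564, -0.2693, 0.0932]
ee_rot: [-2.103, -2.329, -0.005]
force: [-0.9, 14.5, 0.2]
width: 0.498
gripper_force: 25.0
```

>>> {"api": "apply_moves", "payload": {
  "commands": [
    [30,0,0,-0.04,0],
    [30,0,0,0,0],
    [65,0,0,0,0],
    [65,0,0,0,0],
    [65,0,0,0.4,0],
    [65,0,0,0.5,0],
    [65,0,0.3,0.5,0],
    [75,-0.3,0.6,0,0],
    [75,-0.3,0.6,0,0],
    [75,-0.3,0.6,0,0],
    [75,-0.3,0.6,0,0],
    [75,-0.3,0.6,0,0]
  ]
}}

```text
clock: 44.92
position: [0.366, -0.0754, 0.1753]
ee_rot: [2.11, 2.326, -0.001]
force: [0.3, 0.6, 0.8]
width: 0.751
gripper_force: 0.0
```

```bash
python3 - <<'E'
from h import *
print(observe()['position'])
for n in('side','scene'):
    im,d=snap(n,n+'13');P=cloud(n,d);x,y,z=P[...,0],P[...,1],P[...,2]
    red=(im[...,0]>1.8*im[...,1].astype(float))&(im[...,0]>50)
    m=red&(x>.4)&(x<.52)&(y>-.33)&(y<-.2)&(z<.14)&(z>.06);q=P[m];print(len(q),np.percentile(q,[3,97],axis=0).round(4))
    t=q[q[:,2]>.118]; print('top',np.median(t[:,2]),cv2.minAreaRect((t[:,:2]*1000).astype(np.float32)))
a=cv2.imread('pics/scene13.png')[110:320,80:430];a=cv2.resize(a,None,fx=1.45,fy=1.45,interpolation=2)
b=cv2.imread('pics/side13.png')[110:230,320:420];b=cv2.resize(b,None,fx=2.8,fy=2.8,interpolation=2)
c=np.zeros((max(a.shape[0],b.shape[0]),a.shape[1]+b.shape[1],3),np.uint8);c[:a.shape[0],:a.shape[1]]=a;c[:b.shape[0],a.shape[1]:]=b
cv2.imwrite('pics/c13.png',c)
E
```

```text
[ 0.36603087 -0.07539598  0.17532036]
1 [[ 0.4393 -0.2506  0.0793]
 [ 0.4393 -0.2506  0.0793]]
top nan ((0.0, 0.0), (0.0, 0.0), 0.0)
295 [[ 0.4392 -0.2875  0.0835]
 [ 0.4813 -0.2454  0.1285]]
top 0.12315919639855544 ((459.52947998046875, -266.64324951171875), (45.48615646362305, 49.004390716552734), 4.178152084350586)
  return _methods._mean(a, axis=axis, dtype=dtype,
  ret = ret.dtype.type(ret / rcount)
```

View pics/c13.png

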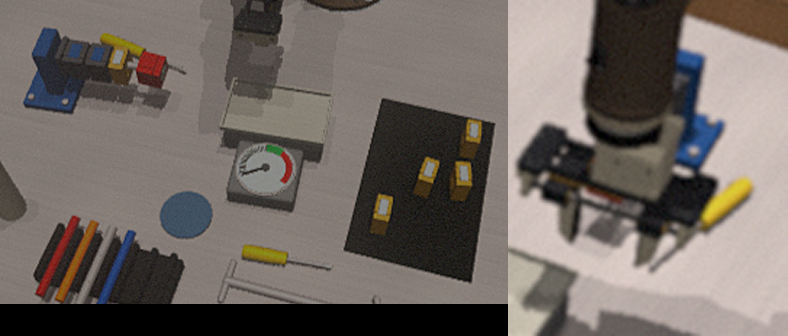

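The last picture shows wide, wide, narrow and red cap (152,66) on the rod, the pan empty with the pointer at zero, and four narrows standing on the mat. The cap met a hard stop (14 N, no movement) within about 1.5 mm of the computed home position, and it did not move on release. Handing in.

```bash
python3 -c "
from cell import arm
print(arm.sign_off())"
```

```text
the job is handed in; nothing more can be done
None
```

The job is handed in, with no verdict returned: two wides and one narrow (about 0.76 kg, pointer in the green) are on the rod, wides nearest the flange; the cap was pushed to a hard stop, the pan is empty, and the four spare narrows stand on the mat.

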